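# Tap the seized tube bar home

### The arm

A 6-joint arm with a two-finger parallel gripper is mounted at the origin on the work surface; the furniture and walls round the work are solid. World frame = base frame: x ahead of the robot, y to its left, z up, the work surface at z = 0. Lengths are in m, angles in degrees, forces in N, time in s.
With the tool pointing down it reaches from about 0.4 to 0.825 m from the base axis. Payload 7 kg.
Tool frame: the origin (TCP) lies at the very end of the fingers, on their centre line; the grasp point (between the pads) lies 19 mm behind it (ctrl.tcp_to_grasp is the distance from the TCP to the grasp point, in m); z points along the fingers, y is the direction in which the jaws open and shut (so a half turn about z gives the same grasp; the last joint's range is limited). The gripper opens to 88 mm and grips with 3 to 60 N. Pads are 19 mm wide; open, the fingers measure 130 mm over their backs; the gripper's body (78 mm by 193 mm) begins 47 mm behind the grasp point.
Start: joints at [85.434, 20.546, 0.682, 0, -70.136, -16.507], TCP at [0.243, 0.63, 0.227] pointing down, gripper open.
Joint ranges: [-176.03, 176.03], [-82.01, 121.73], [-58.28, 71.71], [-173.87, 95.51], [-174.79, -0.11], [-173.66, 173.66]. Speed limits (degrees/s): [136.94, 136.94, 172.46, 180, 180, 180].

### API

Orientations are given as [roll, pitch, yaw] about the fixed x, y, z axes, in that order (R = Rz(yaw) Ry(pitch) Rx(roll)).
In Python, from plant import ctrl gives the robot as it stands.
- The arm moves only by the tool jog_arm, never from a script. Its argument "commands" is a list of rows, each an object of numbers: "x", "y", "z": the shift along the tool's x, y, z in cm; "roll": the turn about the tool's z in rad. In form: [{"x": .., "y": .., "z": .., "roll": ..}, ...]. A call has 1 to 12 rows; each row shifts and turns the commanded pose from where the row before left it, along the tool's axes as they then stand; what a row does not reach is not made up. A row lasts 1/10 s, in which the tool goes at most 50 mm and 8.59 degrees, less where a joint would pass 70% of its speed; a pose out of reach is approached as far as the arm can. A call is refused whole if a number of a shift passes 5 or a number of a turn 0.15, either way. A call with a gripper value outside its range is refused whole. "gripper" is the finger opening in cm, from 0 to 8.76, set as the call begins (left out, the last holds). The fingers move at their own pace and stop on an object; the grip force is fixed at half the most. Time passes only in rows, so rows that do not move let the fingers close. It gives the time, the measured TCP pose, the force and the opening at its end, in the units of the state.
- ctrl.get_obs(): the state, without advancing time (a new reading comes with each control period).
- ctrl.snapshot(name): name is "scene" or "top" or "wrist"; returns a dict with "image" (400x640x3 uint8, red, green, blue), "mtx" (3x3 intrinsics, pixels), "position" and "orientation" of the camera in the world; the wrist camera has in their place "hand_eye" (4x4, takes a point from camera to tool coordinates, whose origin is the TCP and whose axes are the flange's). Camera axes: x right, y up, looking along -z (the intrinsics and any distortion apply to the point x, -y, -z); pixel columns grow to the right and rows downward; lengths in m; the calibration is good to about 2 mm. A picture is of the moment at which its call begins: read the wrist's pose just before it. There is no depth.
- ctrl.close_job(): hands the job in, once; it reports no verdict.
Trained networks look in the newest picture that a camera, given by its name, has taken for a name from the list of things; names that differ only in an ending like _2 or _b are one class to them, and where a whole thing is asked for, a point or a joint stands for the part that bears it (a point fixed in the world has none). Each returns a list of dicts, best first, with "confidence" (0 to 1); they miss things now and then, are a little off and sometimes report something else, mostly with a low value. They report only what shows in the picture. A call takes as long as a camera call. They do not tell look-alikes from the thing itself.
- ctrl.search_frame(camera, query): "position" ([column, row] as shares, 0 to 1, of the picture: columns of its width, rows of its height, amid what is visible of it).
- ctrl.regions_of(camera, query): "mask" (400x640 bool, what is visible of it) and "position" ([column, row] as shares, 0 to 1, of the picture: columns of its width, rows of its height, amid what is visible of it).
The state is a dict: "clock": time; "joint_pos": joint angles; "qvel": joint speeds; "tau": joint torques, N m; "tool_pos": TCP position; "orientation": TCP orientation; "force": force on the tool from outside, world axes, zero at the start; "moment": the same for the moment, N m; "opening": finger opening in m.
Only numpy, scipy, OpenCV 4.12 (cv2) and the standard library are available. Lean on these libraries where they do the work, as an engineer would, in place of code of your own. Each camera call takes 0.05 s, during which the arm holds its last target.

### The job

The aluminium tube bar has seized in the tube warmer, sticking out in front. Take the mallet and free it with light taps inward at alternating ends, red pad first, then blue, then red again, a centimetre or two per tap so that it never sits badly crooked, until both pads are flush with the warmer's front. Touch warmer and bar only with the mallet, then stand the mallet back on the table on its head, handle up.

Things in the scene. Friction and masses are not known exactly. Their poses are not given: they have to be found in the camera images.
- mallet: Mallet, 140 mm tall, 0.2 kg, standing on the long side of its head. Head 80 x 34 x 34 mm, grey, a white striking face at each end; wooden handle 24 x 24 mm, upright, 40 to 140 mm above the underside, grey tip. Origin: centre of the head's underside. x: along the head's length (white faces at x = +-40 mm, alike); z: up the handle. Best gripped from above, fingers closing along x.
- tube_warmer: White tube warmer fixed to the table. Origin: table height, mid-width. x: inward from its open front, the way to drive the bar; y left, z up. Front x = -24 mm, back 94, width 216, rails 45 high, rear 52. Aluminium bar (176 x 36, top 45 mm up) overhangs bare table in front. Each end slides in alone under about 5 N and stays put, pivoting about the other; hard stop at home, 36 mm in from fully out.
- red_end (a point): Centre of the front (tapping) face of the red pad, at the left end of the bar (warmer y about +62 mm), 30 mm above the table; pad 34 mm wide, 26 mm high. In the warmer's frame its x starts at -60 to -56 mm and is -24 mm (flush with the warmer's front) when home. Its axes are the bar's: x inward, y left along the bar, z up.
- blue_end (a point): Centre of the front (tapping) face of the blue pad, at the right end of the bar (warmer y about -62 mm), 30 mm above the table; pad 34 mm wide, 26 mm high. In the warmer's frame its x starts at -60 to -56 mm and is -24 mm (flush with the warmer's front) when home. Axes as for the red pad.
Mind the look-alikes: they are no part of the job. What is shaped like the mallet but orange or pink is not meant.

How it is judged:
By the outcome, as a careful person would: the job done as asked, in the order asked, and still so for the second after the job is handed in, with the robot touching nothing.
It also fails if it takes over 67 s, if anything falls off the work surface, if the arm or the gripper's body presses on something with over 40 N, if the wrist force passes 120 N, or if a joint passes its speed limit or range.

## Working session

There is one attempt and no reset: what is moved stays moved. The work goes in short steps, Python scripts to look and compute and a tool call to move; the robot and the scene stay as the last step left them, time stands still between calls to the robot, and variables do not carry over. Pictures are saved under pics/ and viewed, and the job is handed in when it is done.

Besides the shell and the picture viewer there is one more tool, called as name([rows], argument=value, ...), one row to a line, values as JSON. jog_arm: Moves the arm, as the interface text tells. Its arguments: {"type":"object","properties":{"commands":{"type":"array"},"gripper":{"type":"number"}},"required":["commands"]}

```bash
ls; mkdir -p pics; cat > h.py <<'E'
import numpy as np,cv2
from plant import ctrl
from scipy.spatial.transform import Rotation as R
def snap(n,f):
    o=ctrl.get_obs(); s=ctrl.snapshot(n); cv2.imwrite('pics/'+f,cv2.cvtColor(s['image'],cv2.COLOR_RGB2BGR)); return o,s
E
python3 - <<'E'
from h import *
o=ctrl.get_obs();print(o)
for n in ['scene','top','wrist']:
    o,s=snap(n,n+'0.png'); print({k:v for k,v in s.items() if k!='image'})
    for q in ['mallet','tube_warmer','red_end','blue_end']:
        print(n,q,[(np.round(np.array(d['position'])*[640,400],1),round(d['confidence'],2)) for d in ctrl.search_frame(n,q)])
E
```

```text
pics
{'clock': 0.0, 'joint_pos': array([ 8.54331854e+01,  2.05926138e+01,  6.34791634e-01, -2.02800923e-02,
       -7.01368750e+01, -1.65068346e+01]), 'qvel': array([ 0.0234475 ,  0.02070256, -0.02513665,  0.03528768, -0.0605973 ,
       -0.03053221]), 'tau': array([ 6.01464103e-05, -5.82714379e+01,  2.93054491e+01,  6.99716941e+00,
        6.95739698e-03, -1.40613656e-04]), 'tool_pos': array([0.24255732, 0.62939088, 0.22561662]), 'orientation': array([ 1.79903789e+02, -8.63005774e-03, -2.10805484e+01]), 'force': array([-0.06938409, -0.10704315, -0.4499675 ]), 'moment': array([0.00586737, 0.02881239, 0.02193898]), 'opening': 0.08779270229740765}
{'mtx': array([[364.85413686,   0.        , 327.60840266],
       [  0.        , 364.85413686, 203.15252309],
       [  0.        ,   0.        ,   1.        ]]), 'position': array([-0.11778045, -0.62667216,  0.65960029]), 'orientation': array([ 56.2367444 ,  -1.32817208, -39.00143022])}
scene mallet [(array([295.3, 174.9]), 0.86), (array([268.8, 166.6]), 0.79), (array([218.5, 168. ]), 0.54), (array([369.3, 208.1]), 0.34)]
scene tube_warmer [
[... 631 characters left out ...]
d_end [(array([349.3, 154.6]), 0.56)]
top blue_end [(array([346.3, 153.5]), 0.97)]
{'mtx': array([[320.6802253 ,   0.        , 324.35635919],
       [  0.        , 320.6802253 , 197.74366519],
       [  0.        ,   0.        ,   1.        ]]), 'hand_eye': array([[-2.75179810e-06,  9.54195898e-01,  2.99182535e-01,
         8.10920040e-02],
       [ 9.99999669e-01,  2.45916706e-04, -7.75115147e-04,
        -1.25556528e-04],
       [-8.13185676e-04,  2.99182434e-01, -9.54195583e-01,
        -1.58243901e-01],
       [ 0.00000000e+00,  0.00000000e+00,  0.00000000e+00,
         1.00000000e+00]])}
wrist mallet [(array([501.6,  59.3]), 0.72)]
wrist tube_warmer []
wrist red_end []
wrist blue_end []
```

View pics/scene0.png

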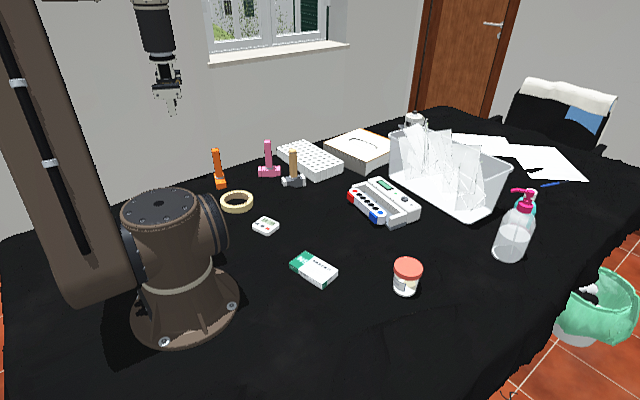

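View pics/top0.png

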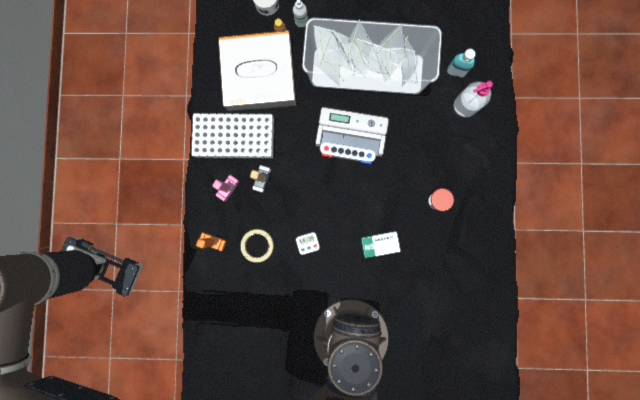

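View pics/wrist0.png

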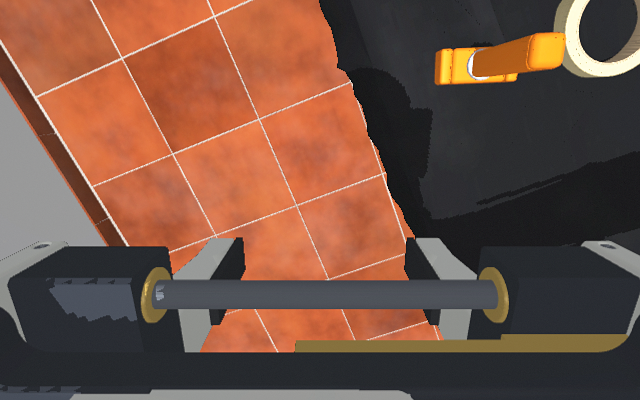

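```bash
python3 - <<'E'
import cv2
a=cv2.imread('pics/top0.png')
cv2.imwrite('pics/topz.png',cv2.resize(a[90:270,190:390],None,fx=3,fy=3,interpolation=cv2.INTER_CUBIC))
a=cv2.imread('pics/scene0.png')
cv2.imwrite('pics/scz.png',cv2.resize(a[130:250,200:440],None,fx=3.3,fy=3.3,interpolation=cv2.INTER_CUBIC))
E
```

```text
(no output)
```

View pics/topz.png

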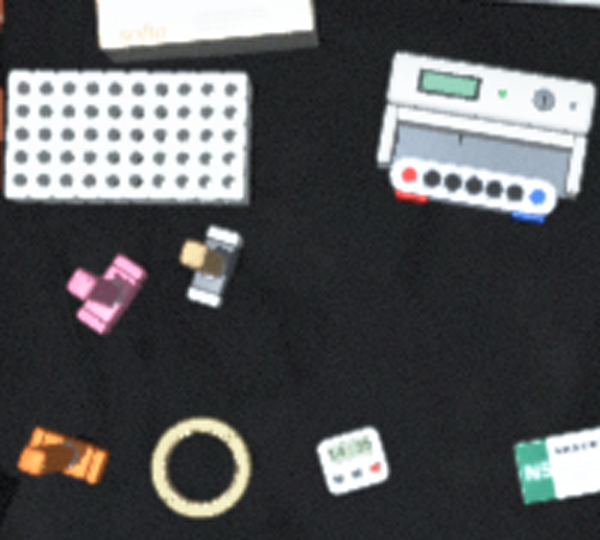

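View pics/scz.png

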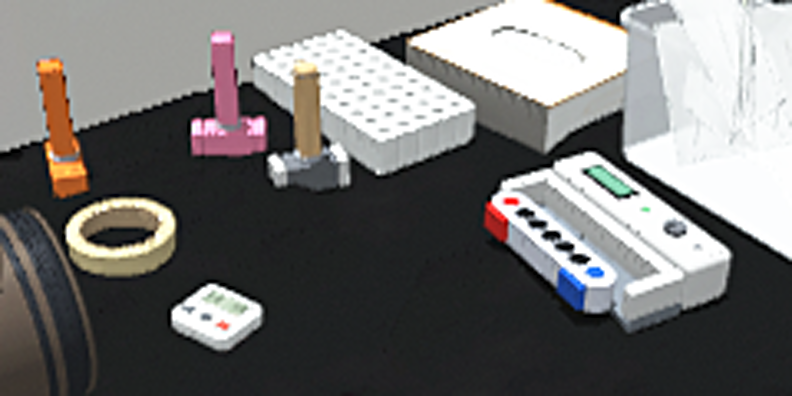

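The real mallet (tan handle, grey head, white faces) is at about top px (261,178), beside a pink look-alike at (225,188) and an orange one at (210,242). The warmer is at about (352,136) with the bar's front at row ~157, red pad at (327,156) and blue pad at (366,162). Next I'll turn these into positions.

```bash
cat >> h.py <<'E'
def ray(s,uv,o=None):
    K=s['mtx']; d=np.array([(uv[0]-K[0,2])/K[0,0],-(uv[1]-K[1,2])/K[1,1],-1.])
    if 'position' in s: return np.array(s['position']),R.from_euler('xyz',s['orientation'],degrees=True).as_matrix()@d
    H=s['hand_eye']; T=R.from_euler('xyz',o['orientation'],degrees=True).as_matrix()
    return o['tool_pos']+T@H[:3,3], T@(H[:3,:3]@d)
def onz(s,uv,z,o=None):
    p,d=ray(s,uv,o); return p+d*(z-p[2])/d[2]
def tri(rs):
    A=np.zeros((3,3));b=np.zeros(3)
    for p,d in rs:
        d=d/np.linalg.norm(d);M=np.eye(3)-np.outer(d,d);A+=M;b+=M@p
    x=np.linalg.solve(A,b); return x,[np.linalg.norm((np.eye(3)-np.outer(d,d)/(d@d))@(x-p)) for p,d in rs]
E
python3 - <<'E'
from h import *
s=ctrl.snapshot('top'); c=ctrl.snapshot('scene')
t=lambda u,v:(190+u/3,90+v/3)
w=lambda u,v:(200+u/3.3,130+v/3.3)
f=onz(s,t(222,237),.034);g=onz(s,t(204,298),.034);print('faces',f,g,(f+g)/2,np.linalg.norm(f-g),np.degrees(np.arctan2(*(f-g)[1::-1])))
print('tip',tri([ray(s,t(190,252)),ray(c,w(305,68))]))
l=onz(s,t(387,165),.045);r=onz(s,t(573,195),.045);print('rails',l,r,np.linalg.norm(l-r),np.degrees(np.arctan2(*(l-r)[1::-1]))-90)
for n,uv in dict(red=(410,199),blue=(527,217)).items(): print(n,onz(s,t(*uv),.025))
print(tri([ray(s,t(410,199)),ray(c,w(494,225))]),tri([ray(s,t(527,217)),ray(c,w(570,290))]))
E
```

```text
faces [0.51938159 0.28174942 0.034     ] [0.45447522 0.29913409 0.034     ] [0.48692841 0.29044175 0.034     ] 0.06719422063111966 -14.994279847402872
tip (array([0.49289377, 0.29494012, 0.1304873 ]), [np.float64(0.0012166104150105304), np.float64(0.001216610415010568)])
rails [0.59598734 0.10809251 0.045     ] [ 0.56644854 -0.08619744  0.045     ] 0.19652257836250883 -8.644744085418466
red [0.56357319 0.08388455 0.025     ]
blue [ 0.5457702  -0.04014316  0.025     ]
(array([0.56487681, 0.08288719, 0.02457927]), [np.float64(0.0015840353267022797), np.float64(0.0015840353267021522)]) (array([ 0.54627175, -0.04067623,  0.02651623]), [np.float64(0.0009596307670193273), np.float64(0.0009596307670193995)])
```

jog_arm([
  {"x": 2, "y": 1.3},
  {"x": 3.5, "y": 2.3},
  {"x": 3.5, "y": 2.3},
  {"x": 3.5, "y": 2.3},
  {"x": 3.5, "y": 2.3},
  {"x": 3.5, "y": 2.3},
  {"x": 3.5, "y": 2.3},
  {"x": 3.5, "y": 2.3},
  {"x": 3.5, "y": 2.2},
  {"x": 3, "y": 1.5},
  {"x": 1.5, "y": 0.7},
])

```text
validation failed for argument at $.co...
```

jog_arm([
  {"roll": 0.07},
  {"roll": 0.14},
  {"roll": 0.145},
  {"roll": 0.145},
  {"roll": 0.145},
  {"roll": 0.145},
  {"roll": 0.145},
  {"roll": 0.145},
  {"roll": 0.145},
  {"roll": 0.145},
  {"roll": 0.096},
  {"roll": 0},
])

```text
validation failed for argument at $.co...
```

```bash
python3 - <<'E'
from h import *
o,s=snap('wrist','w1.png');print(o['tool_pos'],o['orientation'],o['clock'])
E
```

```text
[0.24269326 0.62981659 0.22657047] [ 1.79999074e+02  1.81454221e-03 -2.10743233e+01] 0.85
```

View pics/w1.png

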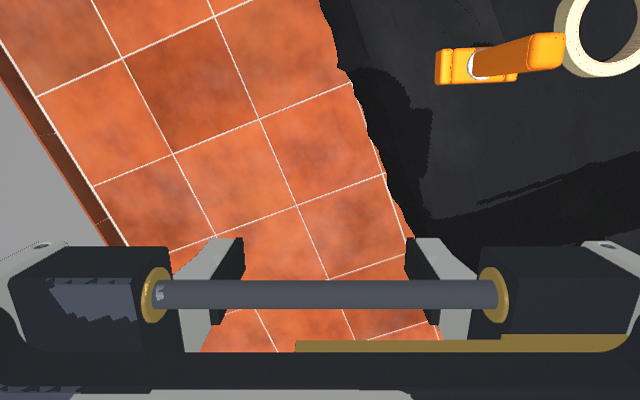

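The wrist picture hasn't changed because both calls were refused. My guess is that every row needs all four keys.

jog_arm([
  {"x": 2, "y": 1.3, "z": 0, "roll": 0},
  {"x": 3.5, "y": 2.3, "z": 0, "roll": 0},
  {"x": 3.5, "y": 2.3, "z": 0, "roll": 0},
  {"x": 3.5, "y": 2.3, "z": 0, "roll": 0},
  {"x": 3.5, "y": 2.3, "z": 0, "roll": 0},
  {"x": 3.5, "y": 2.3, "z": 0, "roll": 0},
  {"x": 3.5, "y": 2.3, "z": 0, "roll": 0},
  {"x": 3.5, "y": 2.3, "z": 0, "roll": 0},
  {"x": 3.5, "y": 2.2, "z": 0, "roll": 0},
  {"x": 3, "y": 1.5, "z": 0, "roll": 0},
  {"x": 1.5, "y": 0.7, "z": 0, "roll": 0},
])

```text
clock: 2.0
tool_pos: [0.4876, 0.3002, 0.2269]
orientation: [-180.0, -0.0, -21.2]
force: [0.4, 0.7, 0.4]
opening: 0.0875
```

jog_arm([
  {"x": 0, "y": 0, "z": 0, "roll": 0.07},
  {"x": 0, "y": 0, "z": 0, "roll": 0.14},
  {"x": 0, "y": 0, "z": 0, "roll": 0.145},
  {"x": 0, "y": 0, "z": 0, "roll": 0.145},
  {"x": 0, "y": 0, "z": 0, "roll": 0.145},
  {"x": 0, "y": 0, "z": 0, "roll": 0.145},
  {"x": 0, "y": 0, "z": 0, "roll": 0.145},
  {"x": 0, "y": 0, "z": 0, "roll": 0.145},
  {"x": 0, "y": 0, "z": 0, "roll": 0.145},
  {"x": 0, "y": 0, "z": 0, "roll": 0.145},
  {"x": 0, "y": 0, "z": 0, "roll": 0.096},
  {"x": 0, "y": 0, "z": 0, "roll": 0},
])

```text
clock: 3.2
tool_pos: [0.4863, 0.3024, 0.2267]
orientation: [-180.0, 0.0, -105.1]
force: [0.1, -0.2, 0.5]
opening: 0.0879
```

```bash
python3 - <<'E'
from h import *
o,s=snap('wrist','w2.png');print(o['tool_pos'],o['orientation'],o['clock'],o['joint_pos'],o['force'])
E
```

```text
[0.4862607  0.30235504 0.22666135] [-1.79995246e+02  9.69294215e-03 -1.05143941e+02] 3.2 [ 5.14439412e+01  1.09475049e+01 -1.25378256e+01  5.57665822e-04
 -6.65038856e+01 -6.65881048e+01] [ 0.06337187 -0.21152601  0.50429741]
```

View pics/w2.png

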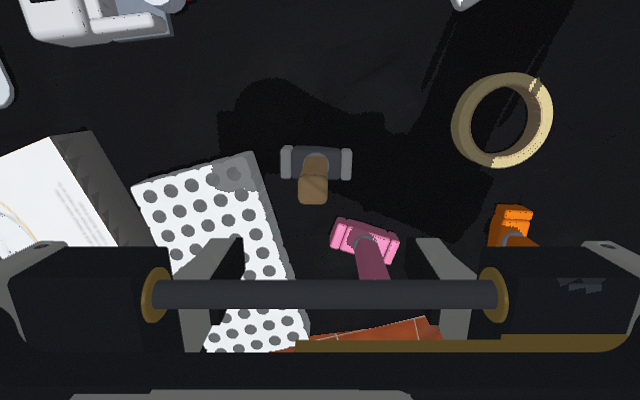

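The mallet head spans about px (281–352, 145–180) and the handle's top is near (313,190). The pink look-alike sits at (365,245), behind the fingers, and the tube rack is to the left.

```bash
python3 - <<'E'
from h import *
o,s=snap('wrist','w2b.png')
a=cv2.imread('pics/w2b.png')
cv2.imwrite('pics/w2z.png',cv2.resize(a[120:270,230:430],None,fx=4,fy=4,interpolation=cv2.INTER_CUBIC))
for d in ctrl.regions_of('wrist','mallet'):
    ys,xs=np.where(d['mask']);print(d['confidence'],xs.min(),xs.max(),ys.min(),ys.max())
for uv in [(289,163),(345,164)]: print(onz(s,uv,.034,o))
E
```

```text
0.97 329 398 218 279
0.9 488 535 205 245
0.69 280 352 145 204
[0.52076202 0.28084906 0.034     ]
[0.46105429 0.29796293 0.034     ]
```

View pics/w2z.png

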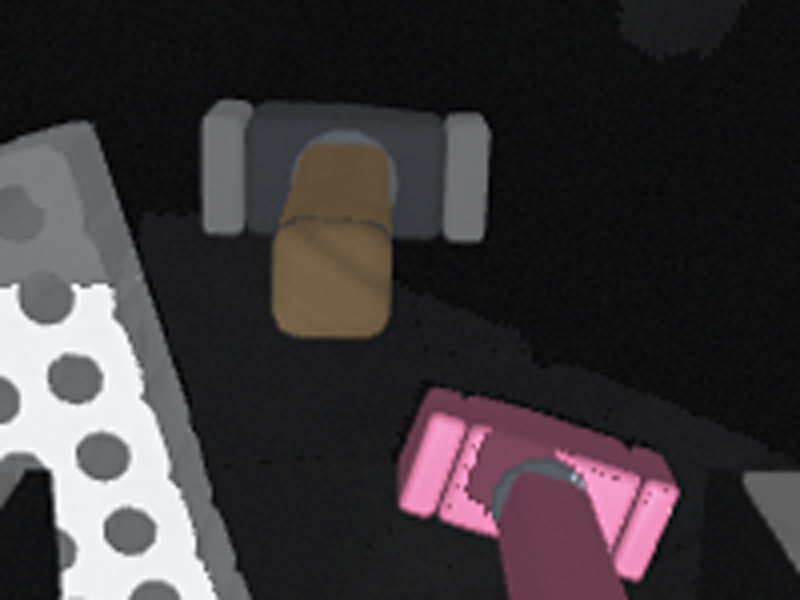

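```bash
python3 - <<'E'
from h import *
o=ctrl.get_obs(); s=ctrl.snapshot('wrist'); t=ctrl.snapshot('top')
z=lambda u,v:(230+u/4,120+v/4)
l=onz(s,z(203,177),.034,o);r=onz(s,z(489,179),.034,o);print(l,r,(l+r)/2,np.linalg.norm(l-r),np.degrees(np.arctan2(*(l-r)[1::-1])))
print('tip',tri([ray(s,z(331,278),o),ray(t,(190+192/3,90+253/3))]),onz(s,z(331,278),.14,o))
E
```

```text
[0.53002501 0.27983314 0.034     ] [0.45348426 0.30081528 0.034     ] [0.49175464 0.29032421 0.034     ] 0.07936457925622216 -15.329919227484284
tip (array([0.49626858, 0.30150928, 0.0921624 ]), [np.float64(0.0009461742520413326), np.float64(0.0009461742520414401)]) [0.49203752 0.2889724  0.14      ]
```

jog_arm([
  {"x": 1.1, "y": -0.9, "z": 0, "roll": 0.003},
  {"x": 0, "y": 0, "z": 2, "roll": 0},
  {"x": 0, "y": 0, "z": 2.5, "roll": 0},
  {"x": 0, "y": 0, "z": 2.5, "roll": 0},
  {"x": 0, "y": 0, "z": 2.5, "roll": 0},
  {"x": 0, "y": 0, "z": 2, "roll": 0},
  {"x": 0, "y": 0, "z": 1.5, "roll": 0},
  {"x": 0, "y": 0, "z": 1, "roll": 0},
  {"x": 0, "y": 0, "z": 0.4, "roll": 0},
  {"x": 0, "y": 0, "z": 0, "roll": 0},
  {"x": 0, "y": 0, "z": 0, "roll": 0},
])

```text
clock: 4.55
tool_pos: [0.4925, 0.2896, 0.0833]
orientation: [-180.0, 0.1, -105.2]
force: [0.4, 0.6, 0.4]
opening: 0.0876
```

```bash
python3 - <<'E'
from h import *
o,s=snap('wrist','w3.png');print(o['tool_pos'],o['orientation'],o['clock'])
E
```

```text
[0.4925253  0.28964173 0.08331177] [-1.79963323e+02  5.09995083e-02 -1.05227465e+02] 4.55
```

View pics/w3.png

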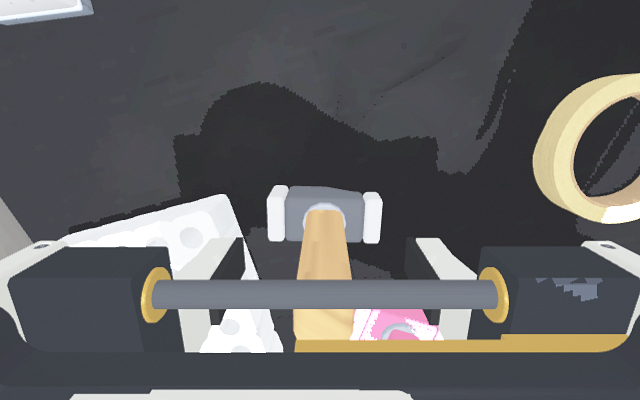

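The handle (cols 300–350) sits midway between the fingers (cols 210–440). I'll close the gripper.

jog_arm([
  {"x": 0, "y": 0, "z": 0, "roll": 0},
  {"x": 0, "y": 0, "z": 0, "roll": 0},
  {"x": 0, "y": 0, "z": 0, "roll": 0},
  {"x": 0, "y": 0, "z": 0, "roll": 0},
  {"x": 0, "y": 0, "z": 0, "roll": 0},
  {"x": 0, "y": 0, "z": 0, "roll": 0},
  {"x": 0, "y": 0, "z": 0, "roll": 0},
  {"x": 0, "y": 0, "z": 0, "roll": 0},
], gripper=1.6)

```text
clock: 5.4
tool_pos: [0.4921, 0.2894, 0.0825]
orientation: [180.0, -0.0, -105.2]
force: [-0.5, 0.2, 0.4]
opening: 0.0295
```

jog_arm([
  {"x": 0, "y": 0, "z": 0, "roll": 0},
  {"x": 0, "y": 0, "z": 0, "roll": 0},
  {"x": 0, "y": 0, "z": 0, "roll": 0},
  {"x": 0, "y": 0, "z": 0, "roll": 0},
])

```text
clock: 5.8
tool_pos: [0.492, 0.2893, 0.0824]
orientation: [180.0, -0.0, -105.2]
force: [0.1, -0.8, -2.3]
opening: 0.024
```

jog_arm([
  {"x": 0, "y": 0, "z": -1, "roll": 0},
  {"x": 0, "y": 0, "z": -2, "roll": 0},
  {"x": 0.5, "y": 0, "z": -3, "roll": 0},
  {"x": 2, "y": -0.3, "z": -3, "roll": 0},
  {"x": 3, "y": -0.5, "z": -3, "roll": 0},
  {"x": 3, "y": -0.5, "z": -1, "roll": 0},
  {"x": 3, "y": -0.5, "z": 0, "roll": 0},
  {"x": 3, "y": -0.5, "z": 0, "roll": 0},
  {"x": 2.5, "y": -0.5, "z": 0, "roll": 0},
  {"x": 1.5, "y": -0.2, "z": 0, "roll": -0.06},
  {"x": 0.4, "y": 0, "z": 0, "roll": -0.055},
  {"x": 0, "y": 0, "z": 0, "roll": 0},
])

```text
clock: 7.0
tool_pos: [0.4713, 0.0983, 0.2133]
orientation: [-180.0, 0.0, -98.7]
force: [1.2, -0.2, -0.8]
opening: 0.0239
```

```bash
python3 - <<'E'
from h import *
o,s=snap('wrist','w4.png');print(o['tool_pos'],o['orientation'],o['clock'],o['force'])
E
```

```text
[0.47134972 0.09834615 0.21333373] [-1.79968527e+02  3.29198623e-02 -9.86686056e+01] 7.0 [ 1.17284496 -0.22866855 -0.75720645]
```

View pics/w4.png

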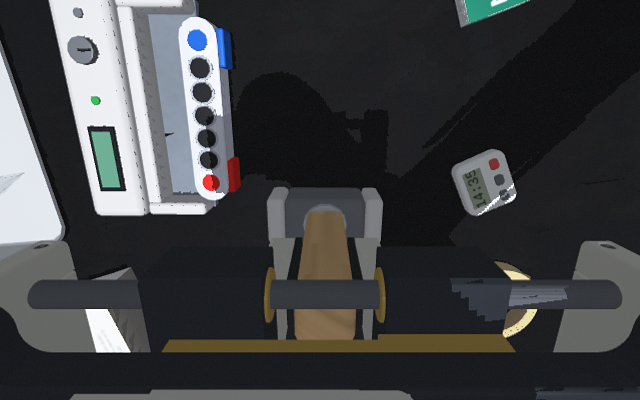

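The wrist view shows the held mallet head at (325,215), the red pad at (234,174) and the blue pad at (224,48). The left rail's front end is at about (213,205). I'll zoom in.

```bash
python3 - <<'E'
from h import *
a=cv2.imread('pics/w4.png')
cv2.imwrite('pics/w4z.png',cv2.resize(a[140:220,180:280],None,fx=7,fy=7,interpolation=cv2.INTER_CUBIC))
cv2.imwrite('pics/w4y.png',cv2.resize(a[0:80,130:280],None,fx=5,fy=5,interpolation=cv2.INTER_CUBIC))
E
```

```text
(no output)
```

View pics/w4z.png

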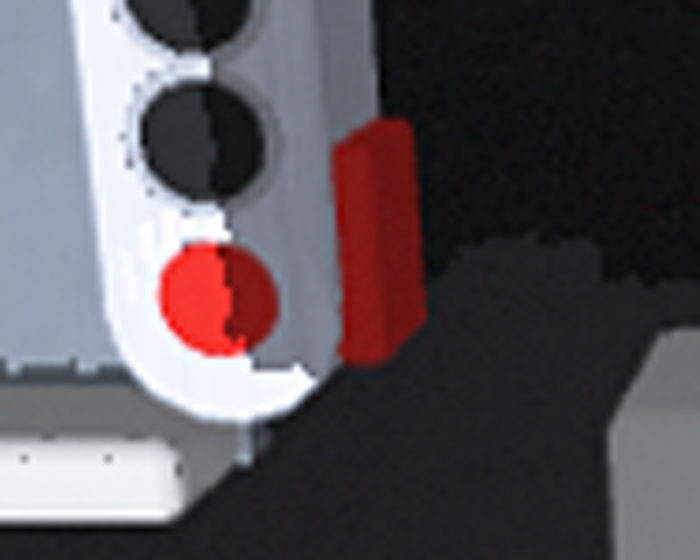

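View pics/w4y.png

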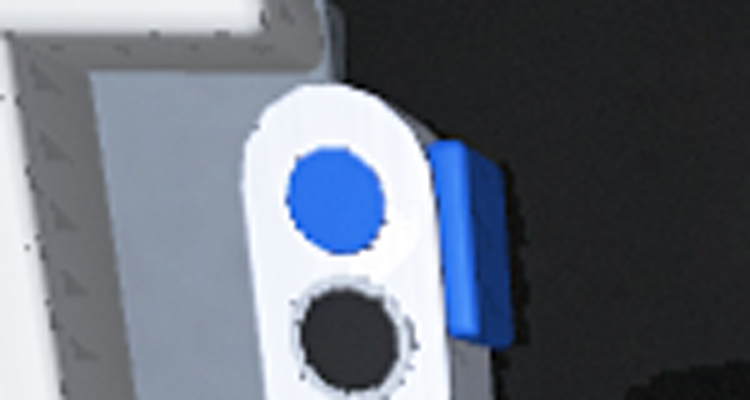

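```bash
python3 - <<'E'
from h import *
o=ctrl.get_obs(); s=ctrl.snapshot('wrist')
A=lambda u,v:(180+u/7,140+v/7)
B=lambda u,v:(130+u/5,v/5)
P={'red':(A(377,130),A(388,360)),'blue':(B(465,145),B(478,338))}
m={}
for k,(a,b) in P.items():
    a=onz(s,a,.043,o);b=onz(s,b,.043,o); m[k]=(a+b)/2; print(k,a,b,m[k],np.linalg.norm(a-b),np.degrees(np.arctan2(*(b-a)[1::-1]))-90)
# bottom edge of front face
print('redbot',(onz(s,A(412,120),.017,o)+onz(s,A(425,318),.017,o))/2,'bluebot',(onz(s,B(502,165),.017,o)+onz(s,B(514,345),.017,o))/2)
d=m['red']-m['blue'];print(np.linalg.norm(d),'bar yaw',np.degrees(np.arctan2(d[1],d[0]))-90)
l=onz(s,A(182,480),.045,o);r=onz(s,B(325,20),.045,o);print('rail',l,r,np.degrees(np.arctan2(*(l-r)[1::-1]))-90)
bl=onz(s,A(0,0),0,o)
# held mallet head check: corners of the white end face
E
```

```text
red [0.56056767 0.06407804 0.043     ] [0.5672308  0.09881733 0.043     ] [0.56389923 0.08144769 0.043     ] 0.03537253074842696 -10.857692530637038
blue [ 0.5421042  -0.05495528  0.043     ] [ 0.54776879 -0.02237514  0.043     ] [ 0.5449365  -0.03866521  0.043     ] 0.03306891380571023 -9.863203689527083
redbot [0.56542351 0.08302116 0.017     ] bluebot [ 0.54501869 -0.03969127  0.017     ]
0.12160054773035656 bar yaw -8.971482467813175
rail [0.60240032 0.11226448 0.045     ] [ 0.56146479 -0.07797248  0.045     ] -12.143837088698135
```

jog_arm([
  {"x": 0.1, "y": -1.5, "z": 0, "roll": 0.006},
  {"x": 0, "y": -1.5, "z": 1, "roll": 0},
  {"x": 0, "y": 0, "z": 2, "roll": 0},
  {"x": 0, "y": 0, "z": 2, "roll": 0},
  {"x": 0, "y": 0, "z": 2, "roll": 0},
  {"x": 0, "y": 0, "z": 2, "roll": 0},
  {"x": 0, "y": 0, "z": 1.5, "roll": 0},
  {"x": 0, "y": 0, "z": 0.9, "roll": 0},
  {"x": 0, "y": 0, "z": 0.4, "roll": 0},
  {"x": 0, "y": 0, "z": 0, "roll": 0},
  {"x": 0, "y": 0, "z": 0, "roll": 0},
])

```text
clock: 8.2
tool_pos: [0.5017, 0.0938, 0.0952]
orientation: [-180.0, 0.0, -99.0]
force: [-1.2, 0.2, -1.8]
opening: 0.0235
```

```bash
cat > look.py <<'E'
import sys
from h import *
f=sys.argv[1]
o,s=snap('wrist',f+'.png');print(o['tool_pos'],o['orientation'],o['clock'],o['force'])
a=cv2.imread('pics/'+f+'.png'); cv2.imwrite('pics/'+f+'z.png',cv2.resize(a[0:260,130:400],None,fx=2.2,fy=2.2,interpolation=cv2.INTER_CUBIC))
E
python3 look.py w5
```

```text
[0.50166965 0.09379848 0.09517747] [-1.79952960e+02  2.41771295e-02 -9.89878079e+01] 8.2 [-1.23608674  0.17023679 -1.8018704 ]
```

View pics/w5.png

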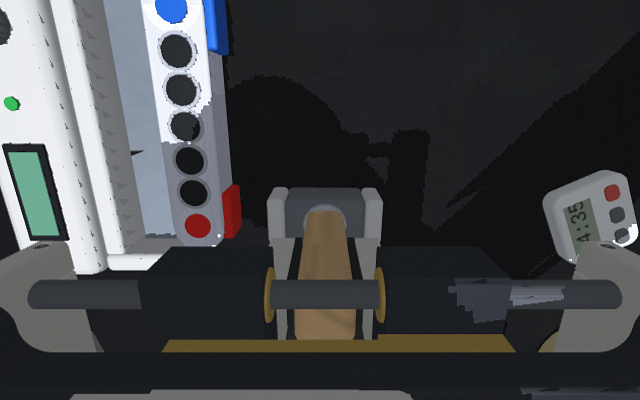

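The red pad's front is at col ~240 (rows 185–237) and the mallet face at col 270 (rows 187–240). They line up, with a gap of about 24 mm. First red tap.

jog_arm([
  {"x": 0.1, "y": -0.8, "z": 0, "roll": 0},
  {"x": 0.1, "y": -0.8, "z": 0, "roll": 0},
  {"x": 0, "y": -0.5, "z": 0, "roll": 0},
  {"x": 0, "y": -0.4, "z": 0, "roll": 0},
  {"x": 0, "y": -0.4, "z": 0, "roll": 0},
  {"x": 0, "y": -0.4, "z": 0, "roll": 0},
  {"x": 0, "y": -0.3, "z": 0, "roll": 0},
  {"x": 0, "y": 0, "z": 0, "roll": 0},
])

```text
clock: 9.05
tool_pos: [0.5352, 0.0861, 0.0939]
orientation: [179.8, -0.0, -99.0]
force: [-4.3, 3.9, -1.5]
opening: 0.0236
```

```bash
python3 look.py w6
```

```text
[0.53519678 0.08608116 0.09385514] [ 1.79840792e+02 -1.48936846e-02 -9.90384683e+01] 9.05 [-4.30695813  3.93629864 -1.46480839]
```

View pics/w6.png

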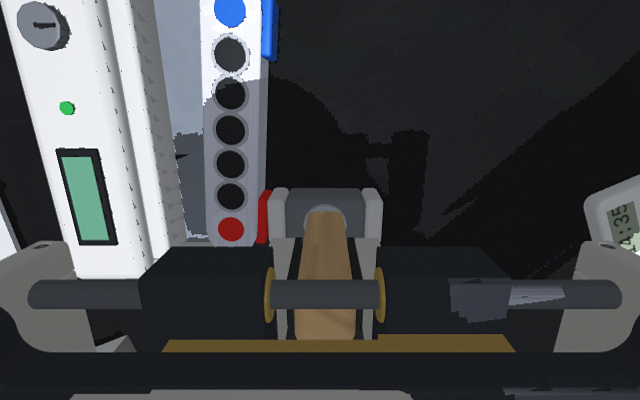

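jog_arm([
  {"x": 0, "y": -0.2, "z": 0, "roll": 0},
  {"x": 0, "y": 0.5, "z": 0, "roll": 0},
  {"x": 0, "y": 1, "z": -0.1, "roll": 0},
  {"x": 0, "y": 1, "z": 0, "roll": 0},
  {"x": 2, "y": 0, "z": 0, "roll": 0},
  {"x": 3, "y": 0, "z": 0, "roll": 0},
  {"x": 3, "y": 0, "z": 0, "roll": 0},
  {"x": 2.5, "y": 0, "z": 0, "roll": 0},
  {"x": 1.5, "y": 0, "z": 0, "roll": 0},
  {"x": 0.2, "y": 0, "z": 0, "roll": 0},
  {"x": 0, "y": 0, "z": 0, "roll": 0},
])

```text
clock: 10.2
tool_pos: [0.4945, -0.031, 0.0958]
orientation: [-180.0, 0.0, -99.0]
force: [-0.5, 0.8, -1.6]
opening: 0.0237
```

```bash
python3 look.py w7
```

```text
[ 0.49454353 -0.03098865  0.09580857] [-1.79961840e+02  1.70296344e-02 -9.90368446e+01] 10.2 [-0.54465985  0.82572034 -1.58480139]
```

View pics/w7.png

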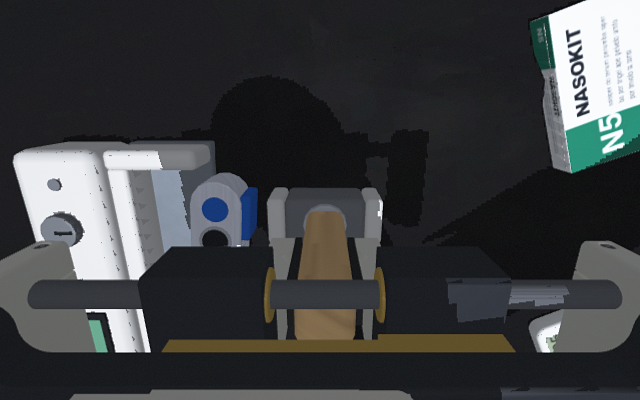

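The blue pad's front is at col ~257 (rows 190–240), level with the mallet face at col 268, and about 11 mm away. First blue tap.

jog_arm([
  {"x": 0, "y": -0.5, "z": 0, "roll": 0},
  {"x": 0, "y": -0.4, "z": 0, "roll": 0},
  {"x": 0, "y": -0.4, "z": 0, "roll": 0},
  {"x": 0, "y": -0.4, "z": 0, "roll": 0},
  {"x": 0, "y": -0.4, "z": 0, "roll": 0},
  {"x": 0, "y": -0.4, "z": 0, "roll": 0},
  {"x": 0, "y": 0, "z": 0, "roll": 0},
])

```text
clock: 10.95
tool_pos: [0.5176, -0.0356, 0.0946]
orientation: [179.8, -0.1, -99.0]
force: [-4.8, -2.2, -1.5]
opening: 0.0238
```

```bash
python3 look.py w8
```

```text
[ 0.51762783 -0.03557769  0.09462069] [ 1.79757571e+02 -1.11160536e-01 -9.90331900e+01] 10.95 [-4.81366655 -2.21499124 -1.49060636]
```

View pics/w8.png

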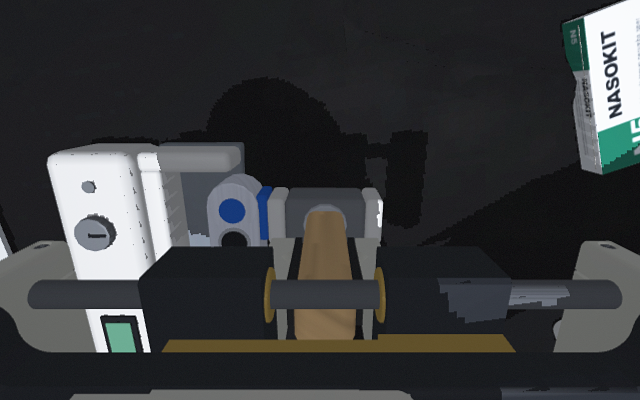

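jog_arm([
  {"x": 0, "y": 0.5, "z": 0, "roll": 0},
  {"x": 0, "y": 1, "z": -0.1, "roll": 0},
  {"x": 0, "y": 0.3, "z": 0, "roll": 0},
  {"x": -2, "y": 0, "z": 0, "roll": 0},
  {"x": -3, "y": 0, "z": 0, "roll": 0},
  {"x": -3, "y": 0, "z": 0, "roll": 0},
  {"x": -2.5, "y": 0, "z": 0, "roll": 0},
  {"x": -1.5, "y": 0, "z": 0, "roll": 0},
  {"x": -0.4, "y": 0, "z": 0, "roll": 0},
  {"x": 0, "y": 0, "z": 0, "roll": 0},
])

```text
clock: 12.0
tool_pos: [0.5207, 0.0907, 0.0966]
orientation: [-180.0, 0.0, -98.9]
force: [0.2, -0.9, -1.3]
opening: 0.0239
```

```bash
python3 look.py w9
```

```text
[0.52068894 0.0907117  0.09657852] [-1.79998846e+02  1.97304063e-03 -9.89363367e+01] 12.0 [ 0.24209054 -0.91121248 -1.25894052]
```

View pics/w9.png

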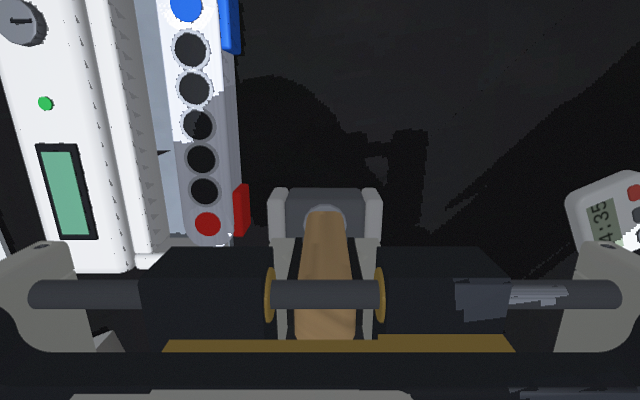

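```bash
cat > px.py <<'E'
# px.py pic x0 x1 y0 y1 : zoom
import sys,cv2
f,x0,x1,y0,y1=sys.argv[1],*map(int,sys.argv[2:6])
a=cv2.imread('pics/'+f+'.png'); k=min(790/(x1-x0),590/(y1-y0)); print('k',k)
cv2.imwrite('pics/'+f+'q.png',cv2.resize(a[y0:y1,x0:x1],None,fx=k,fy=k,interpolation=cv2.INTER_CUBIC))
E
python3 px.py w9 180 280 175 250
```

```text
k 7.866666666666666
```

View pics/w9q.png

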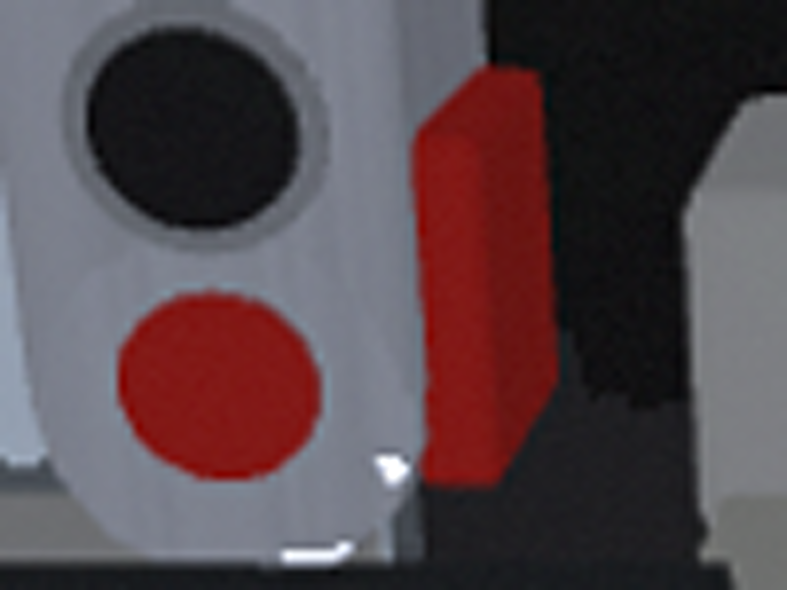

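```bash
python3 - <<'E'
from h import *
o=ctrl.get_obs(); s=ctrl.snapshot('wrist')
a=onz(s,(242,214.2),.043,o); T=R.from_euler('xyz',o['orientation'],degrees=True).as_matrix()
print('pad',a,'in tool',T.T@(a-o['tool_pos'])); b=onz(s,(267.7,220),.048,o); print('face tool',T.T@(b-o['tool_pos']))
u=np.array([.988,-.156]);print('travel red',(a[:2]-[.5642,.0818])@u)
E
```

```text
pad [0.57705806 0.07832822 0.043     ] in tool [ 0.00280781 -0.05771548  0.05349166]
face tool [ 0.00038184 -0.03895347  0.04849581]
travel red 0.013245363557562269
```

The red pad's top front edge is at (242,214), a gap of about 18 mm, and red has moved in about 13 mm so far. Second red tap.

jog_arm([
  {"x": 0.2, "y": -0.5, "z": 0.1, "roll": 0},
  {"x": 0, "y": -0.6, "z": 0, "roll": 0},
  {"x": 0, "y": -0.4, "z": 0, "roll": 0},
  {"x": 0, "y": -0.4, "z": 0, "roll": 0},
  {"x": 0, "y": -0.4, "z": 0, "roll": 0},
  {"x": 0, "y": -0.4, "z": 0, "roll": 0},
  {"x": 0, "y": -0.3, "z": 0, "roll": 0},
  {"x": 0, "y": 0, "z": 0, "roll": 0},
  {"x": 0, "y": 0.5, "z": 0, "roll": 0},
  {"x": 0, "y": 1, "z": -0.1, "roll": 0},
  {"x": 0, "y": 0.5, "z": 0, "roll": 0},
  {"x": 0, "y": 0, "z": 0, "roll": 0},
])

```text
clock: 13.3
tool_pos: [0.5296, 0.0869, 0.0969]
orientation: [-180.0, 0.0, -99.0]
force: [-0.1, 1.1, -1.7]
opening: 0.024
```

```bash
python3 look.py w10;python3 px.py w10 130 290 140 250
```

```text
[0.52962013 0.08692017 0.09685212] [-1.79988198e+02  1.26414085e-02 -9.89638229e+01] 13.3 [-0.11268441  1.06792693 -1.74209649]
k 4.9375
```

View pics/w10q.png

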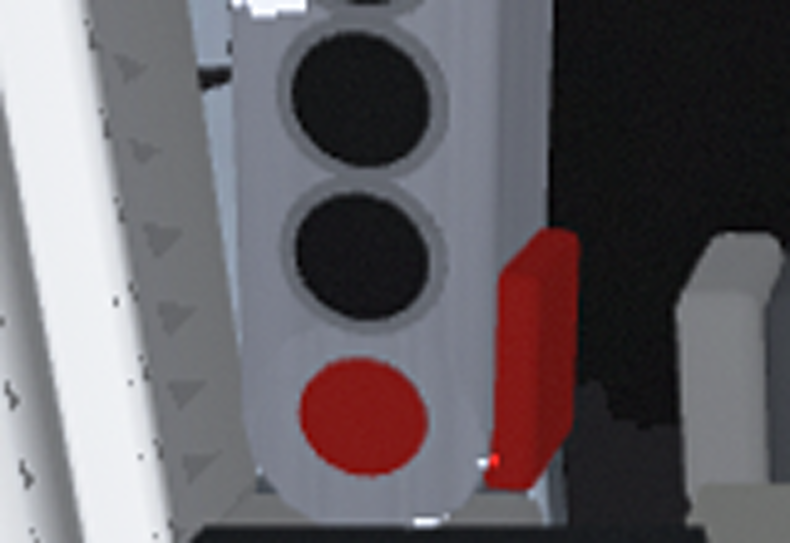

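jog_arm([
  {"x": 0, "y": 0.8, "z": 0, "roll": 0},
  {"x": 2, "y": 0, "z": 0, "roll": 0},
  {"x": 3, "y": 0, "z": 0, "roll": 0},
  {"x": 3, "y": 0, "z": 0, "roll": 0},
  {"x": 2.5, "y": 0, "z": 0, "roll": 0},
  {"x": 1.5, "y": 0, "z": 0, "roll": 0},
  {"x": 0.3, "y": 0, "z": 0, "roll": 0},
  {"x": 0, "y": 0, "z": 0, "roll": 0},
  {"x": 0, "y": 0, "z": 0, "roll": 0},
])

```text
clock: 14.25
tool_pos: [0.5036, -0.0328, 0.0966]
orientation: [-180.0, 0.0, -99.0]
force: [0.6, 1.0, -2.0]
opening: 0.0241
```

```bash
python3 look.py w11;python3 px.py w11 130 290 140 250
```

```text
[ 0.50360465 -0.03281325  0.09663103] [-1.79977201e+02  9.61561867e-03 -9.89765871e+01] 14.25 [ 0.55186196  1.00742356 -1.95884947]
k 4.9375
```

View pics/w11q.png

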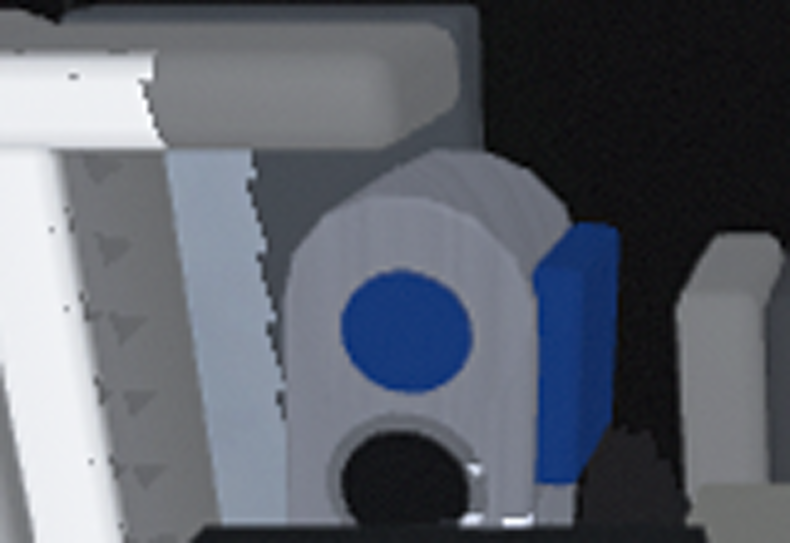

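The blue pad's top front edge is at about (247,216), so the gap is about 14 mm. Second blue tap.

jog_arm([
  {"x": 0, "y": -0.5, "z": 0.1, "roll": 0},
  {"x": 0, "y": -0.5, "z": 0, "roll": 0},
  {"x": 0, "y": -0.4, "z": 0, "roll": 0},
  {"x": 0, "y": -0.4, "z": 0, "roll": 0},
  {"x": 0, "y": -0.4, "z": 0, "roll": 0},
  {"x": 0, "y": -0.4, "z": 0, "roll": 0},
  {"x": 0, "y": 0, "z": 0, "roll": 0},
])

```text
clock: 15.0
tool_pos: [0.5273, -0.0383, 0.0947]
orientation: [179.8, -0.1, -99.0]
force: [-5.1, -0.4, -0.8]
opening: 0.0241
```

jog_arm([
  {"x": 0, "y": 0.5, "z": 0, "roll": 0},
  {"x": 0, "y": 1, "z": -0.1, "roll": 0},
  {"x": -0.5, "y": 0.5, "z": 0, "roll": 0},
  {"x": -2, "y": 0, "z": 0, "roll": 0},
  {"x": -3, "y": 0, "z": 0, "roll": 0},
  {"x": -3, "y": 0, "z": 0, "roll": 0},
  {"x": -2.5, "y": 0, "z": 0, "roll": 0},
  {"x": -1.2, "y": 0, "z": 0, "roll": 0},
  {"x": 0, "y": 0, "z": 0, "roll": 0},
  {"x": 0, "y": 0, "z": 0, "roll": 0},
])

```text
clock: 16.0
tool_pos: [0.5279, 0.0862, 0.0966]
orientation: [180.0, 0.0, -99.0]
force: [-1.2, -0.2, -2.2]
opening: 0.024
```

```bash
python3 look.py w12;python3 px.py w12 130 290 140 250
```

```text
[0.52786373 0.08619233 0.09658635] [ 1.79994000e+02  1.14679208e-03 -9.89564828e+01] 16.0 [-1.18198687 -0.18193977 -2.24400777]
k 4.9375
```

View pics/w12.png

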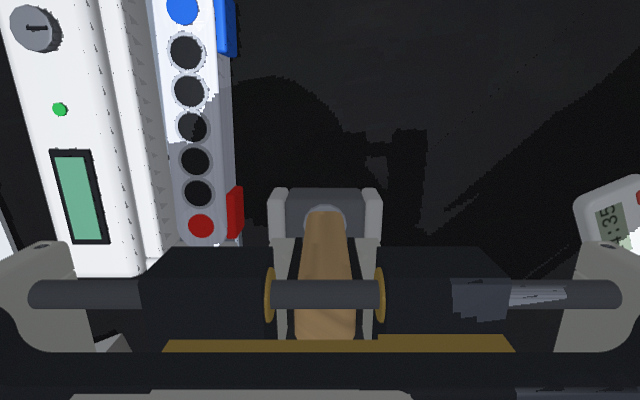

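View pics/w12q.png

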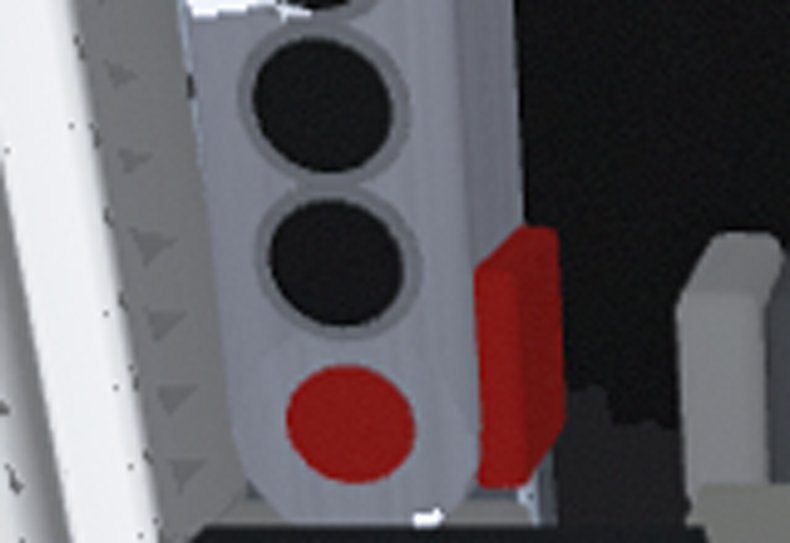

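```bash
python3 - <<'E'
from h import *
o=ctrl.get_obs(); s=ctrl.snapshot('wrist')
T=R.from_euler('xyz',o['orientation'],degrees=True).as_matrix()
for n,uv,r in [('red',(236,216),(.5642,.0818)),('blue',(220,22),(.545,-.0392))]:
    a=onz(s,uv,.043,o)
    u=np.array([.988,-.156]);print(n,a,'tool',T.T@(a-o['tool_pos']),'travel',(a[:2]-r)@u)
E
```

```text
red [0.58884356 0.07457814 0.043     ] tool [ 0.00144822 -0.0620503   0.0535264 ] travel 0.025474451233732244
blue [ 0.56917488 -0.04600982  0.043     ] tool [ 0.12362839 -0.0614851   0.05353948] travel 0.024947116710555564
```

Both ends are in by about 25 mm. I'll do the third red tap carefully, up to the stop.

jog_arm([
  {"x": 0.1, "y": -0.6, "z": 0.1, "roll": 0},
  {"x": 0, "y": -0.8, "z": 0, "roll": 0},
  {"x": 0, "y": -0.5, "z": 0, "roll": 0},
  {"x": 0, "y": -0.4, "z": 0, "roll": 0},
  {"x": 0, "y": -0.4, "z": 0, "roll": 0},
  {"x": 0, "y": -0.3, "z": 0, "roll": 0},
  {"x": 0, "y": 0, "z": 0, "roll": 0},
])

```text
clock: 16.8
tool_pos: [0.5565, 0.0799, 0.0949]
orientation: [179.8, -0.1, -99.1]
force: [-4.2, 0.2, 0.9]
opening: 0.024
```

jog_arm([
  {"x": 0, "y": -0.1, "z": 0, "roll": 0},
  {"x": 0, "y": -0.1, "z": 0, "roll": 0},
])

```text
clock: 17.0
tool_pos: [0.5571, 0.0796, 0.0948]
orientation: [179.7, -0.1, -99.1]
force: [-11.2, 3.6, 5.6]
opening: 0.0242
```

jog_arm([
  {"x": 0, "y": -0.1, "z": 0, "roll": 0},
])

```text
clock: 17.1
tool_pos: [0.5573, 0.0795, 0.0946]
orientation: [179.6, -0.1, -99.1]
force: [-13.6, 5.1, 7.0]
opening: 0.0241
```

```bash
python3 look.py w13;python3 px.py w13 130 290 140 250
```

```text
[0.55731302 0.07948406 0.0946332 ] [ 1.79630891e+02 -1.10170303e-01 -9.90751636e+01] 17.1 [-13.63060589   5.08388028   6.96338342]
k 4.9375
```

View pics/w13q.png

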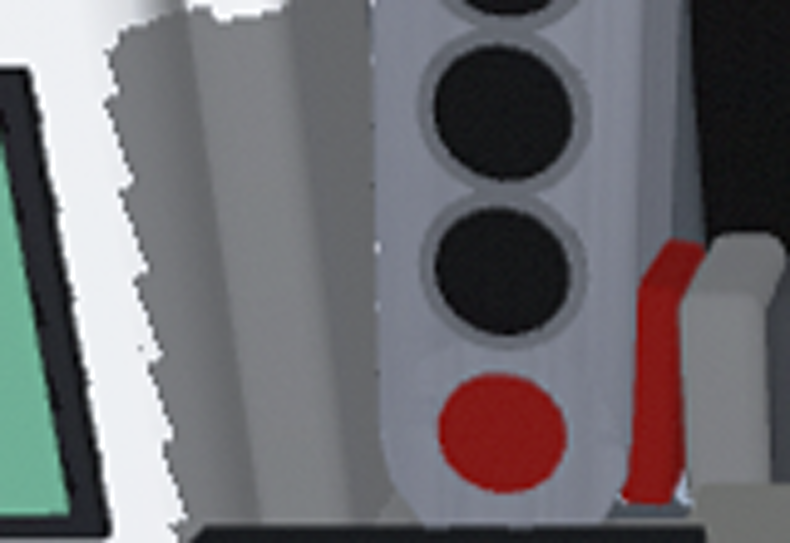

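The force rose to about 14 N, so red is on the stop. Now blue.

jog_arm([
  {"x": 0, "y": 0.5, "z": 0, "roll": 0},
  {"x": 0, "y": 1, "z": -0.1, "roll": 0},
  {"x": 0, "y": 1, "z": 0, "roll": 0},
  {"x": 2, "y": 0, "z": 0, "roll": 0},
  {"x": 3, "y": 0, "z": 0, "roll": 0},
  {"x": 3, "y": 0, "z": 0, "roll": 0},
  {"x": 2.5, "y": 0, "z": 0, "roll": 0},
  {"x": 1.5, "y": 0, "z": 0, "roll": 0},
  {"x": 0.3, "y": 0, "z": 0, "roll": 0},
  {"x": 0, "y": 0, "z": 0, "roll": 0},
])

```text
clock: 18.15
tool_pos: [0.5169, -0.0376, 0.0968]
orientation: [-180.0, 0.0, -99.0]
force: [0.4, -0.2, -2.0]
opening: 0.0239
```

```bash
python3 look.py w14;python3 px.py w14 130 290 140 250
```

```text
[ 0.51685024 -0.03762695  0.09676467] [-1.79964210e+02  1.37844413e-02 -9.90383402e+01] 18.15 [ 0.44231089 -0.18712442 -2.04716349]
k 4.9375
```

View pics/w14q.png

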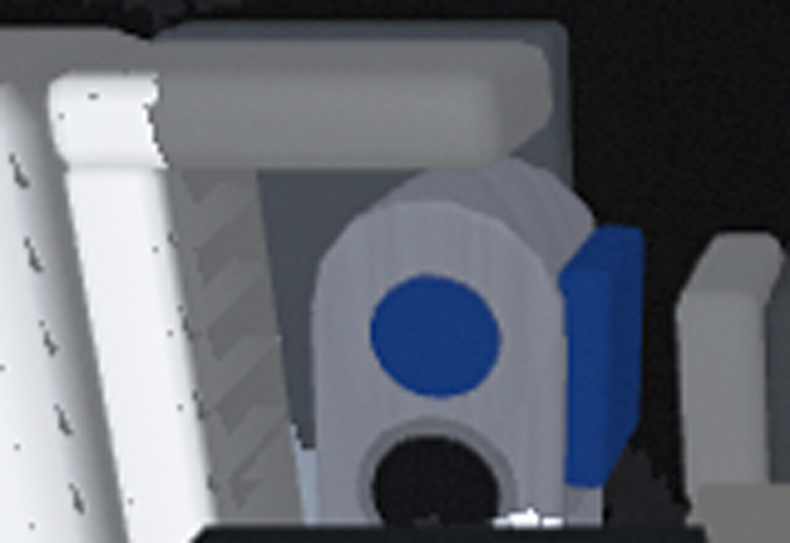

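jog_arm([
  {"x": 0, "y": -0.4, "z": 0.1, "roll": 0},
  {"x": 0, "y": -0.4, "z": 0, "roll": 0},
  {"x": 0, "y": -0.4, "z": 0, "roll": 0},
  {"x": 0, "y": -0.4, "z": 0, "roll": 0},
  {"x": 0, "y": -0.2, "z": 0, "roll": 0},
  {"x": 0, "y": 0, "z": 0, "roll": 0},
])

```text
clock: 18.8
tool_pos: [0.5332, -0.0408, 0.0948]
orientation: [179.8, -0.1, -99.0]
force: [-4.7, -0.4, -0.6]
opening: 0.0239
```

jog_arm([
  {"x": 0, "y": -0.1, "z": 0, "roll": 0},
  {"x": 0, "y": -0.1, "z": 0, "roll": 0},
])

```text
clock: 19.0
tool_pos: [0.5347, -0.0412, 0.0948]
orientation: [179.8, -0.1, -99.0]
force: [-5.1, -2.2, 0.4]
opening: 0.024
```

jog_arm([
  {"x": 0, "y": -0.1, "z": 0, "roll": 0},
])

```text
clock: 19.1
tool_pos: [0.5356, -0.0414, 0.0948]
orientation: [179.8, -0.1, -99.0]
force: [-6.2, -2.3, 0.2]
opening: 0.0241
```

jog_arm([
  {"x": 0, "y": -0.1, "z": 0, "roll": 0},
  {"x": 0, "y": -0.1, "z": 0, "roll": 0},
])

```text
clock: 19.3
tool_pos: [0.5375, -0.0418, 0.0948]
orientation: [179.8, -0.1, -99.0]
force: [-6.2, -2.5, -0.9]
opening: 0.0241
```

jog_arm([
  {"x": 0, "y": -0.1, "z": 0, "roll": 0},
])

```text
clock: 19.4
tool_pos: [0.5384, -0.042, 0.0947]
orientation: [179.8, -0.1, -99.0]
force: [-6.7, -2.4, -0.4]
opening: 0.0238
```

jog_arm([
  {"x": 0, "y": -0.1, "z": 0, "roll": 0},
])

```text
clock: 19.5
tool_pos: [0.5392, -0.0422, 0.0947]
orientation: [179.7, -0.1, -99.0]
force: [-7.4, -1.6, -0.6]
opening: 0.0238
```

jog_arm([
  {"x": 0, "y": -0.1, "z": 0, "roll": 0},
])

```text
clock: 19.6
tool_pos: [0.5397, -0.0425, 0.0946]
orientation: [179.7, -0.1, -99.0]
force: [-9.8, -1.3, 1.9]
opening: 0.0239
```

jog_arm([
  {"x": 0, "y": -0.1, "z": 0, "roll": 0},
])

```text
clock: 19.7
tool_pos: [0.5399, -0.0426, 0.0944]
orientation: [179.6, -0.1, -99.0]
force: [-12.2, 0.3, 3.9]
opening: 0.0238
```

```bash
python3 look.py w15;python3 px.py w15 130 290 140 250
```

```text
[ 0.53988494 -0.04260946  0.09437977] [ 1.79595631e+02 -1.43903194e-01 -9.90359759e+01] 19.7 [-12.21621076   0.34176505   3.86388032]
k 4.9375
```

View pics/w15q.png

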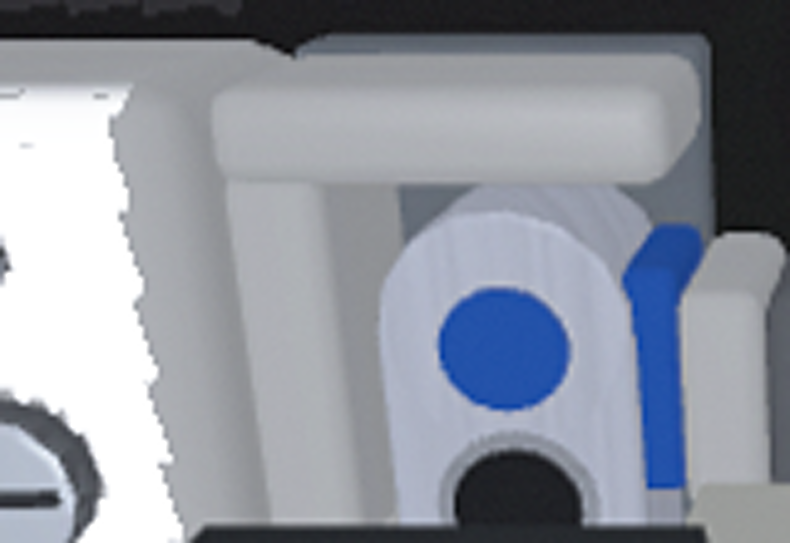

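Blue is on the stop as well. I'll back off and lift to check that both pads are flush.

jog_arm([
  {"x": 0, "y": 0.5, "z": 0, "roll": 0},
  {"x": 0, "y": 1.5, "z": -0.1, "roll": 0},
  {"x": -1, "y": 2, "z": -2, "roll": 0},
  {"x": -3, "y": 2, "z": -3, "roll": 0},
  {"x": -4, "y": 1, "z": -3, "roll": 0},
  {"x": -3, "y": 0, "z": -2, "roll": 0},
  {"x": -2, "y": 0, "z": -1, "roll": 0},
  {"x": 0, "y": 0, "z": 0, "roll": 0},
  {"x": 0, "y": 0, "z": 0, "roll": 0},
])

```text
clock: 20.65
tool_pos: [0.495, 0.0974, 0.2061]
orientation: [-179.9, 0.1, -98.9]
force: [-0.4, 0.0, -2.4]
opening: 0.0237
```

```bash
python3 look.py w16;python3 px.py w16 100 270 0 230
```

```text
[0.49499305 0.09744621 0.20609466] [-1.79943449e+02  5.31850356e-02 -9.89232635e+01] 20.65 [-3.54942199e-01  1.34779776e-04 -2.40324278e+00]
k 2.5652173913043477
```

View pics/w16q.png

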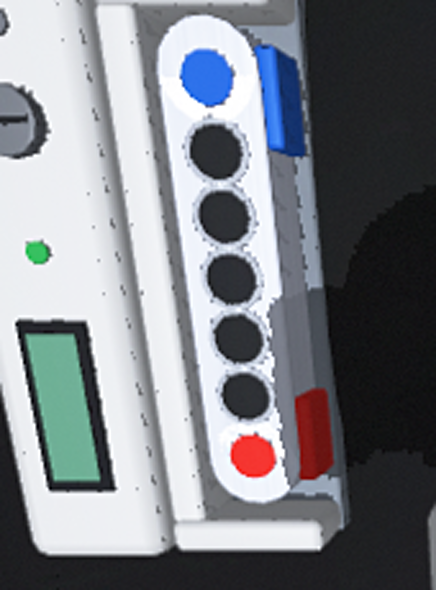

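```bash
cp pics/w16.png pics/w16a.png; cp pics/w16.png pics/w16b.png; python3 px.py w16a 170 250 130 215; python3 px.py w16b 170 250 0 75
```

```text
k 6.9411764705882355
k 7.866666666666666
```

View pics/w16aq.png

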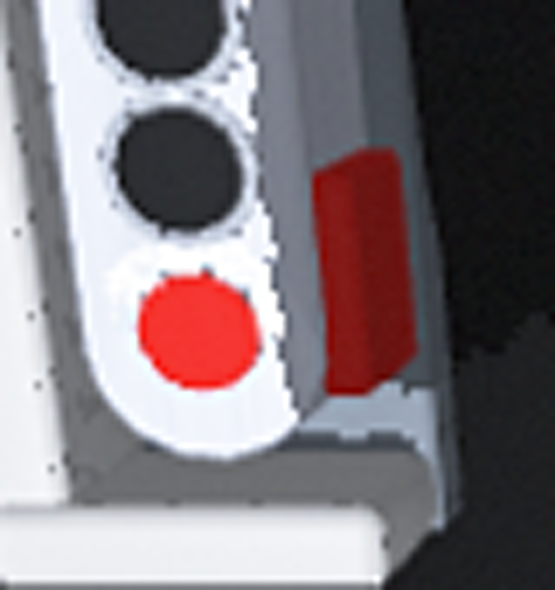

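View pics/w16bq.png

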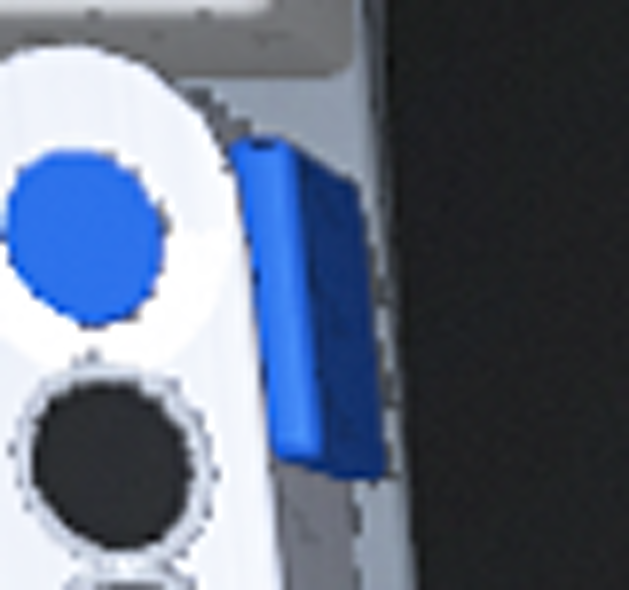

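```bash
python3 - <<'E'
from h import *
o=ctrl.get_obs(); s=ctrl.snapshot('wrist')
A=lambda u,v:(170+u/6.941,130+v/6.941); B=lambda u,v:(170+u/7.867,v/7.867)
r=(onz(s,A(357,165),.043,o)+onz(s,A(372,393),.043,o))/2
b=(onz(s,B(296,145),.043,o)+onz(s,B(320,460),.043,o))/2
u=np.array([.988,-.156])
print(r,b,(r[:2]-[.5642,.0818])@u,(b[:2]-[.545,-.0392])@u, np.degrees(np.arctan2(*(r-b)[1::-1]))-90)
# recess back edge (white/grey) line on rear: wrist left edge points
rl=onz(s,A(385,545),.045,o); rr=onz(s,B(352,20),.045,o)
print('rail tips',rl,rr,np.degrees(np.arctan2(*(rl-rr)[1::-1]))-90)
y=np.array([.156,.988]); print('pads along u',r[:2]@u,b[:2]@u,'rails',rl[:2]@u,rr[:2]@u)
E
python3 - <<'E'
import sys;sys.path.insert(0,'.')
from h import *
o,s=snap('top','t2.png')
E
python3 px.py t2 300 400 90 170
```

```text
[0.59537974 0.07061538 0.043     ] [ 0.57695731 -0.04989432  0.043     ] 0.03255038419033579 0.033242131936236166 -8.691572213315027
rail tips [0.60181008 0.11052935 0.045     ] [ 0.56403054 -0.07666575  0.045     ] -11.410113511911788
pads along u 0.5772191841903359 0.5778173319362363 rails 0.5773457766304068 0.569222026297281
k 7.375
```

View pics/t2q.png

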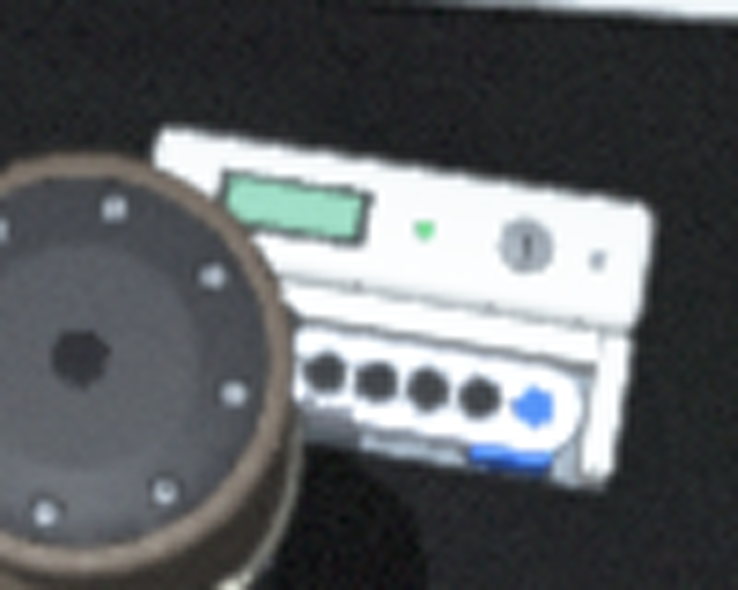

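Both pads look level with the warmer's front. The measured travel is 32.6 mm (red) and 33.2 mm (blue), and the bar is parallel to the warmer. A light press on red will confirm it's on the stop.

jog_arm([
  {"x": 0.8, "y": -2, "z": 0, "roll": 0},
  {"x": 0, "y": -2, "z": 1, "roll": 0},
  {"x": 0, "y": 0, "z": 2.5, "roll": 0},
  {"x": 0, "y": 0, "z": 2.5, "roll": 0},
  {"x": 0, "y": 0, "z": 2.5, "roll": 0},
  {"x": 0, "y": 0, "z": 1.5, "roll": 0},
  {"x": 0, "y": 0, "z": 1, "roll": 0},
  {"x": 0, "y": 0, "z": 0, "roll": 0},
  {"x": 0, "y": -1, "z": 0, "roll": 0},
  {"x": 0, "y": -0.8, "z": 0, "roll": 0},
  {"x": 0, "y": -0.4, "z": 0, "roll": 0},
  {"x": 0, "y": 0, "z": 0, "roll": 0},
])

```text
clock: 22.0
tool_pos: [0.5557, 0.0792, 0.0964]
orientation: [-179.9, 0.0, -99.0]
force: [0.1, -0.2, -1.5]
opening: 0.024
```

jog_arm([
  {"x": 0, "y": -0.1, "z": 0, "roll": 0},
  {"x": 0, "y": -0.1, "z": 0, "roll": 0},
])

```text
clock: 22.2
tool_pos: [0.5566, 0.0789, 0.0961]
orientation: [-180.0, 0.0, -99.0]
force: [0.4, -0.5, -2.1]
opening: 0.0237
```

jog_arm([
  {"x": 0, "y": -0.1, "z": 0, "roll": 0},
])

```text
clock: 22.3
tool_pos: [0.5576, 0.0787, 0.0961]
orientation: [-180.0, 0.0, -99.0]
force: [-0.6, 0.7, -1.8]
opening: 0.0237
```

jog_arm([
  {"x": 0, "y": -0.1, "z": 0, "roll": 0},
])

```text
clock: 22.4
tool_pos: [0.5582, 0.0786, 0.096]
orientation: [180.0, -0.0, -99.0]
force: [-3.3, 1.9, 0.8]
opening: 0.0239
```

jog_arm([
  {"x": 0, "y": -0.1, "z": 0, "roll": 0},
])

```text
clock: 22.5
tool_pos: [0.5584, 0.0783, 0.0958]
orientation: [179.9, -0.0, -99.0]
force: [-6.0, 3.0, 2.8]
opening: 0.0239
```

jog_arm([
  {"x": 0, "y": -0.1, "z": 0, "roll": 0},
])

```text
clock: 22.6
tool_pos: [0.5586, 0.0782, 0.0955]
orientation: [179.8, -0.1, -99.0]
force: [-9.1, 3.0, 3.6]
opening: 0.0239
```

The hard stop holds at the same depth as blue, within about 0.4 mm, so both pads are home. Now I'll back off and take the mallet to a clear patch of table.

jog_arm([
  {"x": 0, "y": 0.6, "z": 0, "roll": 0},
  {"x": 0, "y": 1.5, "z": 0, "roll": 0},
  {"x": 0, "y": 2.5, "z": -1, "roll": 0},
  {"x": 0, "y": 2.5, "z": -2, "roll": 0},
  {"x": -2, "y": 2, "z": 0, "roll": 0},
  {"x": -3, "y": 1, "z": 0, "roll": 0},
  {"x": -3, "y": 0.3, "z": 0, "roll": 0},
  {"x": -0.7, "y": 0, "z": 0, "roll": 0},
  {"x": 0, "y": 0, "z": 0, "roll": 0},
  {"x": 0, "y": 0, "z": 0, "roll": 0},
])

```text
clock: 23.6
tool_pos: [0.4712, 0.1799, 0.1258]
orientation: [180.0, -0.0, -99.0]
force: [-0.9, -0.2, -2.4]
opening: 0.024
```

```bash
python3 look.py w17
```

```text
[0.47122528 0.17989605 0.12577427] [ 1.79981869e+02 -2.36750131e-02 -9.89918169e+01] 23.6 [-0.91300038 -0.23175517 -2.35303058]
```

View pics/w17.png

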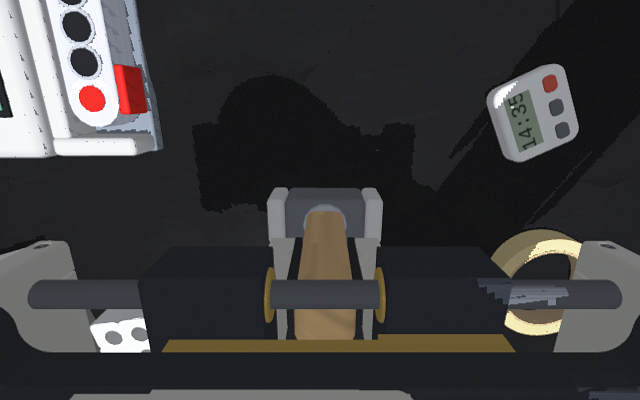

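The red pad sits flush with the rail's front at (130,90), and the table under the head is clear. The rack, tape and timer are all away from it. Lowering.

jog_arm([
  {"x": 0, "y": 0, "z": 1, "roll": 0},
  {"x": 0, "y": 0, "z": 1.5, "roll": 0},
  {"x": 0, "y": 0, "z": 1, "roll": 0},
  {"x": 0, "y": 0, "z": 0.4, "roll": 0},
  {"x": 0, "y": 0, "z": 0.2, "roll": 0},
  {"x": 0, "y": 0, "z": 0, "roll": 0},
  {"x": 0, "y": 0, "z": 0, "roll": 0},
])

```text
clock: 24.35
tool_pos: [0.4718, 0.1806, 0.0854]
orientation: [-180.0, 0.0, -99.0]
force: [0.9, -0.3, -2.4]
opening: 0.0241
```

jog_arm([
  {"x": 0, "y": 0, "z": 0.1, "roll": 0},
  {"x": 0, "y": 0, "z": 0, "roll": 0},
])

```text
clock: 24.55
tool_pos: [0.4716, 0.1805, 0.0842]
orientation: [-180.0, 0.0, -99.0]
force: [0.3, 0.3, -2.0]
opening: 0.0237
```

jog_arm([
  {"x": 0, "y": 0, "z": 0.1, "roll": 0},
  {"x": 0, "y": 0, "z": 0, "roll": 0},
])

```text
clock: 24.75
tool_pos: [0.4715, 0.1804, 0.083]
orientation: [180.0, 0.0, -99.0]
force: [0.4, 0.1, -2.3]
opening: 0.024
```

jog_arm([
  {"x": 0, "y": 0, "z": 0.1, "roll": 0},
  {"x": 0, "y": 0, "z": 0, "roll": 0},
])

```text
clock: 24.95
tool_pos: [0.4716, 0.1805, 0.0824]
orientation: [-180.0, 0.0, -99.0]
force: [-1.7, -0.3, 3.0]
opening: 0.0237
```

The mallet touched down at TCP height 0.0824 m, the same height as at the grasp. Releasing gently, then retreating upward.

jog_arm([
  {"x": 0, "y": 0, "z": 0, "roll": 0},
  {"x": 0, "y": 0, "z": 0, "roll": 0},
  {"x": 0, "y": 0, "z": 0, "roll": 0},
  {"x": 0, "y": 0, "z": 0, "roll": 0},
  {"x": 0, "y": 0, "z": 0, "roll": 0},
  {"x": 0, "y": 0, "z": 0, "roll": 0},
  {"x": 0, "y": 0, "z": 0, "roll": 0},
  {"x": 0, "y": 0, "z": 0, "roll": 0},
  {"x": 0, "y": 0, "z": 0, "roll": 0},
  {"x": 0, "y": 0, "z": 0, "roll": 0},
], gripper=7.5)

```text
clock: 25.95
tool_pos: [0.4715, 0.1805, 0.082]
orientation: [-180.0, 0.0, -99.0]
force: [-1.3, -0.5, -0.0]
opening: 0.0748
```

jog_arm([
  {"x": 0, "y": 0, "z": -1, "roll": 0},
  {"x": 0, "y": 0, "z": -2, "roll": 0},
  {"x": 0, "y": 0, "z": -2.5, "roll": 0},
  {"x": 0, "y": 0, "z": -2.5, "roll": 0},
  {"x": 0, "y": 0, "z": -2.5, "roll": 0},
  {"x": 0, "y": 0, "z": -2.5, "roll": 0},
  {"x": 0, "y": 0, "z": -1, "roll": 0},
  {"x": 0, "y": 0, "z": 0, "roll": 0},
  {"x": 0, "y": 0, "z": 0, "roll": 0},
])

```text
clock: 26.85
tool_pos: [0.471, 0.1802, 0.2213]
orientation: [180.0, -0.0, -99.0]
force: [0.5, 0.8, 0.7]
opening: 0.0751
```

```bash
python3 look.py w18; python3 -c "
from h import *
snap('scene','s18.png')"; python3 px.py s18 200 440 130 250
```

```text
[0.47101279 0.18024381 0.22133634] [ 1.79956658e+02 -1.00296466e-02 -9.90074296e+01] 26.85 [0.48280183 0.75753651 0.65440581]
k 3.2916666666666665
```

View pics/w18.png

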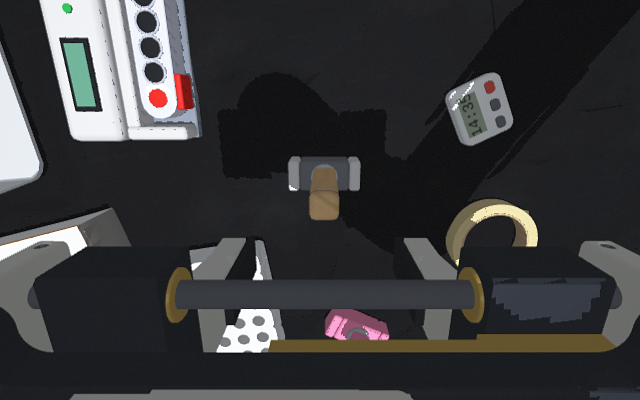

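View pics/s18q.png

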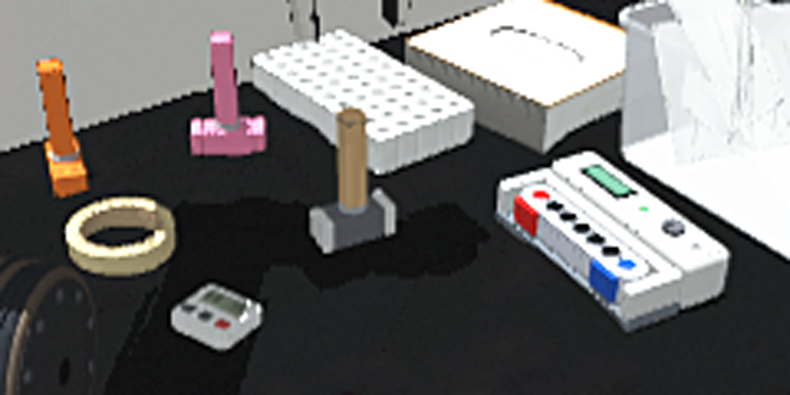

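The scene view shows the mallet standing on its head with the handle up, at about (352,180) in the zoom. Both pads are flush with the warmer's front at (525,215) and (603,280), and the look-alikes haven't moved. The gripper is clear above, so I'll hand in.

```bash
python3 -c "
from h import *
print(ctrl.close_job())"
```

```text
the job is handed in; nothing more can be done
None
```

The bar is home, with both pads flush with the warmer's front, and the mallet is back on the table, standing on its head with the handle up. I handed the job in at about 27 s.

- **Taps:** I tapped red, blue, red, blue, red, blue. Each tap moved its end about 8–13 mm, so the bar was never more than about 13 mm out of square. I finished with a light press on red to check it was on the stop. Only the mallet touched the warmer and bar, and the highest wrist force I read was about 16 N.
- **Bar check:** Both ends press against a hard stop, at depths that agree within about 0.4 mm. The last wrist view gave 32.6 mm of travel for red and 33.2 mm for blue, with the bar at −8.7° against my −8.6° estimate for the warmer.
- **Mallet check:** It touched down at the same tool height as when I picked it up. It stands at about (0.47, 0.18), to the right of where it started, and the look-alikes did not move.
- **Checks that failed or disagreed:**
  - The wrist view of the rail tips gave a warmer angle of −11 to −12°, probably because the right tip was misread, so I didn't use it.
  - One early two-camera estimate of the handle tip's height was wrong (92 mm instead of 140 mm), so I dropped it. An earlier one gave 130 mm.
  - My first two move calls were refused because some keys were missing from the rows, and nothing moved.

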